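# Fold the bit panel down and shut the tool case

### The job

Close up the open tool case on the desk by pushing with the fingertips only: first fold the upright bit panel at its front fully down into the case, away from the robot, then swing the hinged lid over until it is fully shut. Leave the lid open until the panel is down, grip and lift nothing, do not shift the case or press hard, and leave the other things where they are.

Things in the scene. Friction and masses are not known exactly. Their poses are not given: they have to be found in the camera images.
- case: Grey plastic tool case standing loose on the desk, about 2 kg with all its parts. Shell 140 mm (its x) by 150 mm (its y), walls 42 mm high; shut it is 59 mm high. Origin: centre of its underside, on the desk. +x points away from the robot (turned at most 0.5 rad either way), z up. The lid is hinged on its far (+x) rim, the bit panel inside its near (-x) wall.
- flap (a joint): Angle of the bit panel in rad: 0 = flat in the case (fully down, a firm stop), 1.57 = upright, 1.65 = stop, leaning slightly to the robot. Folds towards case +x. Friction hinge (about 0.09 N m, some 1 N at the edge): it stays where it is left, so push it all the way down. Flat, its upper face is 36 mm over the desk.
- flap_hinge (a point): Middle of the bit panel's hinge axis, which runs along case y at case x = -58 mm, z = 32 mm.
- flap_edge (a point): Middle of the bit panel's free edge, 95 mm from its hinge axis, mid thickness. The panel is a black plate 70 mm wide (in the middle of the case's width), 8 mm thick, from 4 to 95 mm from the hinge axis, with a row of four steel bits on the face that looks at the robot (within 50 mm of the hinge, up to 7 mm proud of mid thickness); its outer 45 mm are bare.
- lid (a joint): Angle of the lid in rad: 0 = fully shut (a firm stop), 1.57 = upright, 2.1 = stop, leaning away from the robot. Swings shut towards the robot (case -x). Friction hinge (about 0.16 N m, some 1 to 2 N at the edge): it stays where it is left, so push it all the way shut. Shut, its upper face is 59 mm over the desk.
- lid_hinge (a point): Middle of the lid's hinge axis, which runs along case y at case x = +70 mm, z = 43 mm.
- lid_edge (a point): Middle of the lid's free edge, 142 mm from its hinge axis, mid thickness. The lid is a shallow grey shell 152 mm wide (case y), 16 mm thick in all: a 4 mm plate with a 12 mm rim. Its plain outer face lies 16 mm from the plane through the hinge axis and looks away from the robot while the lid is open.
- tweezers: Steel tweezers, 12 x 121 x 9 mm, lying loose in the well at the far side of the case (along case y). To stay. Origin: centre of the underside.
- tape_roll: Roll of amber tape, 45 mm across, 12 mm high, on the desk beside the case. To stay. Origin: centre of the underside.
- suction_cup: Black suction cup with a ring, 42 mm across, 39 mm high, on the desk beside the case. To stay. Origin: centre of the underside.
- screw_box: Flat clear-white box with cells, 62 x 86 x 20 mm, on the desk to the right of the case. To stay. Origin: centre of the underside.
- flux_bottle: Small bottle with a needle, 42 mm across, 146 mm high, at the far left. To stay. Origin: centre of the underside.
Mind the look-alikes: they are no part of the job. There is more than one size of the case; the one meant has the size given above.

How it is judged (in metres and radians):
On the way, in this order (a step that is already met when the one before it is completed fails the run):
1. the bit panel is folded flat in the case, the lid still open (value of joint flap below 0.06 rad and value of joint lid above 1.2 rad), for 0.2 s.
2. the lid is shut over the panel (value of joint lid below 0.04 rad and value of joint flap below 0.06 rad), for 0.2 s.
At the end, for the whole second after the job is handed in: The bit panel lies flat (within 0.06 rad) and the lid is shut over it (within 0.04 rad, some 6 mm at its edge); the case stands flat within 15 mm of its start, the tweezers within 35 mm and the other loose things within 20 mm of theirs (all of step 2 and angle between case's own z axis and vertical below 0.03 rad and distance of case from where it was at the start of the episode below 0.015 m and linear speed of case below 0.01 m/s and distance of tweezers from where it was at the start of the episode below 0.035 m and distance of each of tape_roll, suction_cup, screw_box, flux_bottle from where it was at the start of the episode below 0.02 m); the robot touches nothing.
It fails at once if the lid is swung over while the panel is not yet down (value of joint lid below 0.9 rad and value of joint flap above 0.25 rad).
It fails at once if the case is shoved, lifted or tipped (15 mm, 0.15 rad) (distance of case from where it was at the start of the episode above 0.015 m or angle between case's own z axis and vertical above 0.15 rad).
It fails at once if the panel or lid is pressed with more than 80 N (contact force between the fingers and flap above 80 N or contact force between the fingers and lid above 80 N).
It fails at once if the panel or the lid is pinched between the fingers (inside and outside pressed at once) ((contact force between the fingers and flap_c0 above 3 N and contact force between the fingers and flap_c1 above 3 N) or (contact force between the fingers and lid_c0 above 3 N and contact force between the fingers and lid_c5 above 3 N)).
It fails at once if another thing is moved away, or the tweezers are lifted out (distance of tweezers from where it was at the start of the episode above 0.035 m or distance of any of tape_roll, suction_cup, screw_box, flux_bottle from where it was at the start of the episode above 0.02 m).
It also fails if it takes over 54 s, if anything falls off the work surface, if the arm or the gripper's body presses on something with over 40 N, if the wrist force passes 120 N, or if a joint passes its speed limit or range.

### The arm

A 6-joint arm with a two-finger parallel gripper is mounted at the origin on a cart in front of the work surface, level with it; the furniture and walls round the work are solid. World frame = base frame: x ahead of the robot, y to its left, z up, the work surface at z = 0. Lengths are in m, angles in degrees, forces in N, time in s.
With the tool pointing down it reaches from about 0.275 to 1 m from the base axis. Payload 8.4 kg.
Tool frame: the origin (TCP) lies between the finger pads; the fingertips stand tips_ahead ahead of it and the grasp point (between the pads) lies 5 mm behind it (tips_ahead is the distance from the TCP to the fingertips, in m); z points along the fingers, y is the line along which they close (so a half turn about z gives the same grasp; the last joint's range is limited). The gripper opens to 85 mm and grips with 20 to 120 N. Pads are 22 mm wide; open, the fingers measure 114 mm over their backs; the gripper's body (76 mm by 85 mm) begins 54 mm behind the grasp point. The pads swing forward as they close: fully open they stand 13 mm farther back than shut.
Start: joints at [-74.45, 20.225, 93.587, -0, 66.188, -0.138], TCP at [0.169, -0.602, 0.245] pointing down, gripper open.
Joint ranges: [-150.9, 150.9], [-52.94, 120.26], [3.33, 152.33], [-74.26, 254.26], [0, 154.13], [-172.89, 172.89]. Speed limits (degrees/s): [127.2, 127.2, 159.86, 180, 180, 180].

### API

Orientations are given as [roll, pitch, yaw] about the fixed x, y, z axes, in that order (R = Rz(yaw) Ry(pitch) Rx(roll)).
In Python, from rig import read_state, read_camera, camera_params, finish_job, tips_ahead gives the robot as it stands.
- The arm moves only by the tool play_rows, never from a script. Its argument "deltas" is a list of rows, each a list of 7 numbers: the gripper command: -1 is fully open, 1 is shut, values between are in proportion, then the shift along the tool's x, y, z in units of 40 mm (1.0 is 40 mm), then the turn, a rotation vector about the tool's x, y, z in units of 10 degrees (1.0 is 10 degrees). In form: [[claw, tx, ty, tz, ax, ay, az], ...]. A call has 1 to 20 rows; each row shifts and turns the commanded pose from where the row before left it, along the tool's axes as they then stand; what a row does not reach is not made up. A row lasts 1/8 s, in which the tool goes at most 62.5 mm and 10.7 degrees, less where a joint would pass 70% of its speed; a pose out of reach is approached as far as the arm can. A call is refused whole if a number of a shift passes 1 or a number of a turn 1, either way. A call with a gripper value outside its range is refused whole. The fingers move at their own pace and stop on an object; the grip force is fixed at half the most. Time passes only in rows, so rows that do not move let the fingers close. It gives the time, the measured TCP pose, the force, the opening and the grip force at its end, in the units of the state.
- read_state(): the state, without advancing time (a new reading comes with each control period).
- read_camera(name): name is "side" or "top"; returns the picture (384x512x3 uint8, red, green, blue); there is no depth.
- camera_params(name): a dict with "fx", "fy", "cx", "cy" (pixels), "R" (3x3) and "t" (3): a world point X has camera coordinates R X + t. Camera axes: x right, y down, z forward; pixel columns grow to the right and rows downward; lengths in m; the calibration is good to about 2 mm. A picture is of the moment at which its call begins. camera_params takes no time and is no camera call.
- finish_job(): hands the job in; it is judged then, once.
The state is a dict: "time_s": time; "joints": joint angles; "dq": joint speeds; "effort": joint torques, N m; "tcp_pos": TCP position; "tcp_rot": TCP orientation; "contact_force": force on the tool from outside, world axes, zero at the start; "moment": the same for the moment, N m; "gripper_width": finger opening in m; "grip_force": force on a finger pad.
Only numpy, scipy, OpenCV 4.12 (cv2) and the standard library are available. Lean on these libraries where they do the work, as an engineer would, in place of code of your own. Each camera call takes 0.05 s, during which the arm holds its last target. There are 200 camera calls.

## Working session

There is one attempt and no reset: what is moved stays moved. The work goes in short steps, Python scripts to look and compute and a tool call to move; the robot and the scene stay as the last step left them, time stands still between calls to the robot, and variables do not carry over. Pictures are saved under pics/ and viewed, at most 10 in all, crops included, and the job is handed in when it is done.

Besides the shell and the picture viewer there is one more tool, called after "Request:" in YAML: its name, and indented under it one key for each argument. play_rows: Moves the arm, as the interface text tells. Its arguments: {"type":"object","properties":{"deltas":{"type":"array","items":{"type":"array","items":{"type":"number"}}}},"required":["deltas"]}

```bash
mkdir -p pics; python3 - <<'E'
from rig import *
import cv2,numpy as np
print(read_state(), tips_ahead() if callable(tips_ahead) else tips_ahead)
for n in("side","top"):
    im=read_camera(n); cv2.imwrite(f"pics/{n}0.png",cv2.cvtColor(im,cv2.COLOR_RGB2BGR)); print(n,camera_params(n))
E
```

```text
{'time_s': 0.0, 'joints': array([-7.44499900e+01,  2.02636441e+01,  9.36274129e+01, -3.09217839e-04,
        6.61880097e+01, -1.37554446e-01]), 'dq': array([ 0.00757308,  0.03119153,  0.00967492, -0.09589485, -0.0303607 ,
       -0.05384378]), 'effort': array([-3.35233191e-03, -6.05260491e+01, -3.42069089e+01, -1.61096809e-04,
        9.40304948e-03, -3.57239196e-05]), 'tcp_pos': array([ 0.16887437, -0.60129452,  0.24456147]), 'tcp_rot': array([-1.79920933e+02,  9.29010781e-05,  1.56876895e+01]), 'contact_force': array([0.50752634, 0.43102224, 0.29165418]), 'moment': array([-0.0704416 ,  0.04501948, -0.05455012]), 'grip_force': 0.0, 'gripper_width': 0.08547540817541964} 0.014
side {'fx': 411.1146685892451, 'fy': 411.1146685892451, 'cx': 258.6613483330832, 'cy': 193.68096603804, 'R': array([[ 0.95013738, -0.31178078, -0.00563163],
       [-0.14260454, -0.41837819, -0.89700816],
       [ 0.27731375,  0.85308407, -0.44197811]]), 't': array([-0.5166121 ,  0.14259726,  0.74046132])}
top {'fx': 383.96847744548546, 'fy': 383.96847744548546, 'cx': 255.02906081194763, 'cy': 191.51167140528236, 'R': array([[-0.02748246, -0.99957656,  0.00956094],
       [-0.99139635,  0.02603056, -0.12827974],
       [ 0.12797655, -0.01300412, -0.99169194]]), 't': array([0.04433959, 0.57759687, 1.0690329 ])}
```

View pics/side0.png

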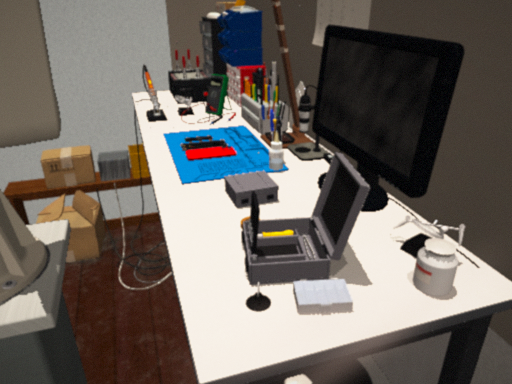

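View pics/top0.png

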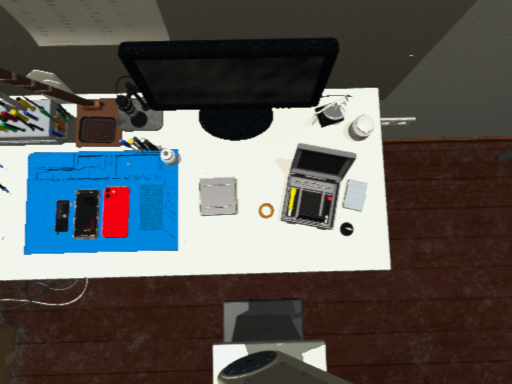

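The case meant is the open one (top about (312,195), side about (290,240)), with its panel and lid standing up. The small shut grey box (top (218,196), side (252,188)) is the look-alike. I'll confirm this in a crop.

```bash
python3 - <<'E'
import cv2,numpy as np
a=cv2.imread("pics/top0.png")[135:240,190:370]; b=cv2.imread("pics/side0.png")[145:315,220:370]
a=cv2.resize(a,None,fx=4,fy=4,interpolation=cv2.INTER_CUBIC);b=cv2.resize(b,None,fx=3.5,fy=3.5,interpolation=cv2.INTER_CUBIC)
for x in range(190,370,20): cv2.putText(a,str(x),((x-190)*4,10),0,.35,(0,0,255));cv2.line(a,((x-190)*4,12),((x-190)*4,20),(0,0,255))
for y in range(140,240,20): cv2.putText(a,str(y),(0,(y-135)*4),0,.35,(0,0,255))
for x in range(220,370,20): cv2.putText(b,str(x),(int((x-220)*3.5),10),0,.35,(0,0,255))
for y in range(160,310,20): cv2.putText(b,str(y),(0,int((y-145)*3.5)),0,.35,(0,0,255))
cv2.imwrite("pics/ca.png",a);cv2.imwrite("pics/cb.png",b)
E
```

```text
(no output)
```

View pics/ca.png

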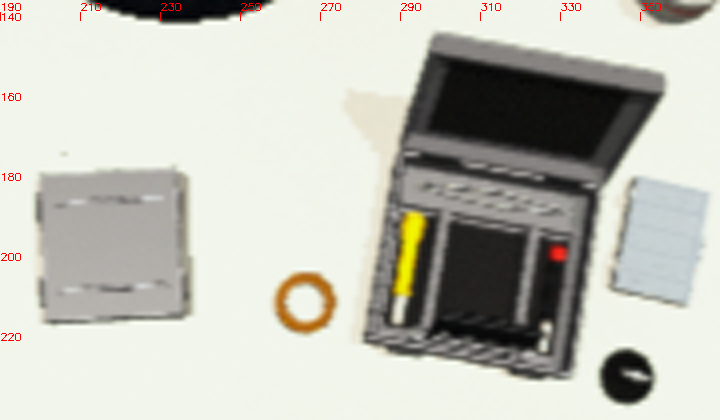

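View pics/cb.png

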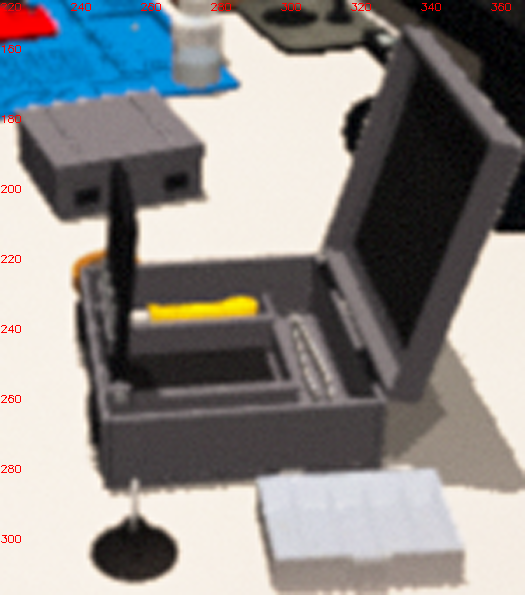

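The crop confirms it. The open case at top (281–340, 178–229) is about 140 × 150 mm, with the black panel upright at its near wall and the lid leaning away. The grey box at (200–237, 178–215) is smaller and shut. Next I'll get the pose from the rim corners.

```bash
cat > h.py <<'E'
from rig import *
import numpy as np
from scipy.optimize import least_squares
def proj(n,X):
    p=camera_params(n); c=np.asarray(X)@p["R"].T+p["t"]
    return np.c_[p["fx"]*c[:,0]/c[:,2]+p["cx"],p["fy"]*c[:,1]/c[:,2]+p["cy"]]
def ray(n,uv,z):
    p=camera_params(n); d=p["R"].T@np.array([(uv[0]-p["cx"])/p["fx"],(uv[1]-p["cy"])/p["fy"],1]); C=-p["R"].T@p["t"]
    return C+d*(z-C[2])/d[2]
def tri(a,b):
    A=[];y=[]
    for n,uv in(("side",a),("top",b)):
        p=camera_params(n)
        for k,f,c in((0,"fx","cx"),(1,"fy","cy")):
            g=(uv[k]-p[c])/p[f]; r=p["R"][k]-g*p["R"][2]; A.append(r); y.append(g*p["t"][2]-p["t"][k])
    return np.linalg.lstsq(np.array(A),np.array(y),rcond=None)[0]
E
python3 - <<'E'
from h import *
S=lambda u,v:(220+u/3.5,145+v/3.5); T=lambda u,v:(190+u/4,135+v/4)
pts=[("side",S(105,415),-.07,-.075,.042),("side",S(85,262),-.07,.075,.042),("side",S(383,403),.07,-.075,.042),
("side",S(325,258),.07,.075,.042),("side",S(112,488),-.07,-.075,0),("side",S(378,470),.07,-.075,0),
("top",T(366,335),-.07,.075,.042),("top",T(573,370),-.07,-.075,.042),("top",T(600,190),.07,-.075,.042)]
Q=np.array([[*ray(n,u,z)[:2]] for n,u,x,y,z in pts]); L=np.array([p[2:4] for p in pts])
def f(q):
    c,s=np.cos(q[2]),np.sin(q[2]); return (q[:2]+L@np.array([[c,s],[-s,c]])-Q).ravel()
r=least_squares(f,[.5,-.15,0],loss="soft_l1",f_scale=.003); q=r.x; print(q); print(np.round(f(q).reshape(-1,2)*1000,1))
c,s=np.cos(q[2]),np.sin(q[2]); R=np.array([[c,-s,0],[s,c,0],[0,0,1]])
loc=lambda P:np.round((P-[q[0],q[1],0])@R*1000,1)
print("lid corners L,R",loc(tri(S(410,30),T(435,38))),loc(tri(S(520,150),T(664,85))))
o=lambda *X:np.array(X)@R.T+[q[0],q[1],0]
for a in(1.75,1.9,2.1):
  e=[.07+.142*np.cos(a),0,.043+.142*np.sin(a)]; n=[np.sin(a)*.016,-np.cos(a)*.016]
  P=o(*[[e[0]+k*n[0],y,e[2]+k*n[1]] for k in(0,1) for y in(.076,-.076)])
  print(a,np.round((proj("side",P)-[220,145])*3.5),np.round((proj("top",P)-[190,135])*4))
for a in (1.5,1.57,1.65):
  P=o(*[[-.058+.095*np.cos(a),y,.032+.095*np.sin(a)] for y in(.035,-.035)]); print(a,np.round((proj("side",P)-[220,145])*3.5),np.round((proj("top",P)-[190,135])*4))
im=read_camera("top")
for n,uv in(("cup",(347,229)),("tape",(266,211)),("box",(355,195)),("bottle",(362,127))): print(n,loc(ray("top",uv,.01)),ray("top",uv,.01))
E
```

```text
[ 0.54924191 -0.13312297 -0.23020481]
[[-2.7 -1.4]
 [-0.9  0.4]
 [ 2.9  0.3]
 [ 3.7  8.2]
 [-4.7  1.7]
 [ 1.5 -1.4]
 [ 0.3  0.1]
 [-5.2  0.1]
 [ 2.6 -5.4]]
lid corners L,R [112.6  77.3 175.7] [118.3 -73.3 173.5]
1.75 [[292.  22.]
 [355. 142.]
 [321.  16.]
 [391. 135.]] [[417. 143.]
 [654. 191.]
 [422. 118.]
 [660. 166.]]
1.9 [[253.  33.]
 [308. 155.]
 [282.  23.]
 [343. 143.]] [[410. 176.]
 [647. 224.]
 [415. 151.]
 [653. 200.]]
2.1 [[205.  55.]
 [250. 182.]
 [231.  40.]
 [281. 164.]] [[400. 218.]
 [635. 266.]
 [405. 195.]
 [642. 243.]]
1.5 [[120. 157.]
 [131. 220.]] [[441. 311.]
 [546. 333.]]
1.57 [[107. 157.]
 [117. 221.]] [[439. 321.]
 [544. 343.]]
1.65 [[ 93. 158.]
 [101. 222.]] [[437. 333.]
 [542. 354.]]
cup [ -58.7 -120.5   10. ] [ 0.46462758 -0.23710269  0.01      ]
tape [-54.8 121.7  10. ] [ 0.52360556 -0.00213267  0.01      ]
box [  44.7 -126.6   10. ] [ 0.56391635 -0.26662202  0.01      ]
bottle [ 253.4 -112.5   10. ] [ 0.77028389 -0.30047545  0.01      ]
```

Request:
play_rows:
  deltas:
    - [1,0,0,0,0,0,0.7]
    - [1,0,0,0,0,0,0.8]
    - [1,0,0,0,0,0,0.8]
    - [1,0,0,0,0,0,0.59]
    - [1,0.28,-1,0,0,0,0]
    - [1,0.28,-1,0,0,0,0]
    - [1,0.28,-1,0,0,0,0]
    - [1,0.28,-1,0,0,0,0]
    - [1,0.28,-1,0,0,0,0]
    - [1,0.28,-1,0,0,0,0]
    - [1,0.28,-1,0,0,0,0]
    - [1,0.28,-1,0,0,0,0]
    - [1,0.28,-1,0,0,0,0]
    - [1,0.28,-1,0,0,0,0]
    - [1,0.28,-1,0,0,0,0]
    - [1,0.28,-1,0,0,0,0]
    - [1,0.28,-1,0,0,0,0]
    - [1,0.2,-0.55,0,0,0,0]
    - [1,0,0,0,0,0,0]

```text
time_s: 2.52
tcp_pos: [0.4429, -0.1081, 0.2452]
tcp_rot: [-180.0, 0.0, -13.1]
contact_force: [-0.2, -0.9, -0.5]
gripper_width: 0.0003
grip_force: 0.0
```

```bash
cat >> h.py <<'E'
q=np.array([.5492,-.1331]);cy,sy=np.cos(-.2302),np.sin(-.2302)
R=np.array([[cy,-sy,0],[sy,cy,0],[0,0,1]])
def loc(P): return np.round((np.asarray(P)-[*q,0])@R*1000,1)
def st():
    s=read_state(); print(round(s["time_s"],2),"case xyz",loc(s["tcp_pos"]),"rot",np.round(s["tcp_rot"],1),"F",np.round(s["contact_force"],1),s["gripper_width"])
E
python3 - <<'E'
from h import *
import h,rig,cv2
st(); print(rig.tips_ahead() if callable(rig.tips_ahead) else rig.tips_ahead)
print("monitor",tri((425,190),(335,107)),tri((463,42),(337,42)))
im=read_camera("side"); cv2.imwrite("pics/s1.png",cv2.resize(im[100:320,190:400,::-1],None,fx=2.7,fy=2.7))
E
```

```text
2.52 case xyz [-1.092e+02  1.000e-01  2.452e+02] rot [-180.     0.   -13.1] F [-0.2 -0.9 -0.5] 0.0002540906710717654
0.014
monitor [ 0.79343779 -0.19427659  0.13042908] [ 0.85093303 -0.15030418  0.3735302 ]
```

View pics/s1.png

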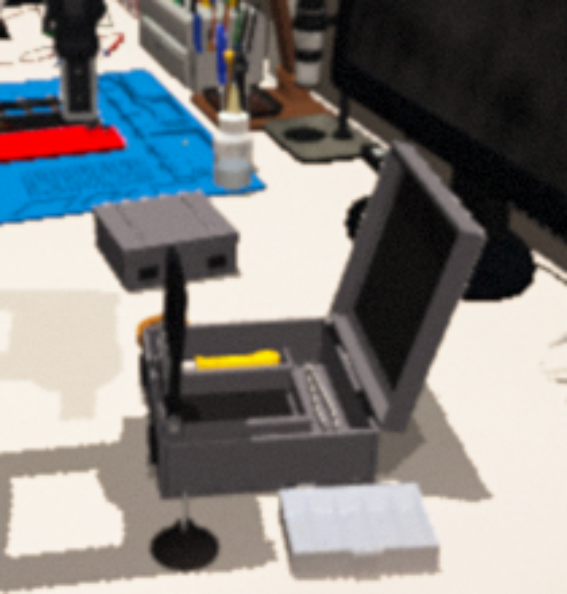

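Request:
play_rows:
  deltas:
    - [1,0,0,0.75,0,0,0]
    - [1,0,0,0.75,0,0,0]
    - [1,0,0,0.75,0,0,0]
    - [1,0,0,0.75,0,0,0]
    - [1,0,0,0,0,0,0]
    - [1,0.3,0,0,0,0,0]
    - [1,0.3,0,0,0,0,0]
    - [1,0.3,0,0,0,0,0]
    - [1,0.25,0,0.02,0,0,0]
    - [1,0.25,0,0.03,0,0,0]
    - [1,0.24,0,0.08,0,0,0]
    - [1,0.24,0,0.09,0,0,0]
    - [1,0.21,0,0.14,0,0,0]
    - [1,0.21,0,0.15,0,0,0]
    - [1,0.16,0,0.19,0,0,0]
    - [1,0.16,0,0.2,0,0,0]
    - [1,0.11,0,0.23,0,0,0]
    - [1,0.11,0,0.23,0,0,0]
    - [1,0,0,0,0,0,0]

```text
time_s: 4.95
tcp_pos: [0.5526, -0.1351, 0.0699]
tcp_rot: [180.0, 0.1, -13.2]
contact_force: [0.3, -0.2, 0.3]
gripper_width: 0.0002
grip_force: 0.0
```

```bash
python3 -c "
from h import *
st()"
```

```text
4.95 case xyz [ 3.7 -1.1 69.9] rot [ 1.80e+02  1.00e-01 -1.32e+01] F [ 0.3 -0.2  0.3] 0.00022745200828228824
```

Request:
play_rows:
  deltas:
    - [1,0.05,0,0.2,0,0,0]
    - [1,0.04,0,0.2,0,0,0]
    - [1,0,0,0.1,0,0,0]
    - [1,0,0,0.05,0,0,0]
    - [1,0,0,0,0,0,0]
    - [1,0,0,0,0,0,0]

```text
time_s: 5.7
tcp_pos: [0.5566, -0.136, 0.0498]
tcp_rot: [-180.0, -0.0, -13.2]
contact_force: [-3.3, 0.8, 13.4]
gripper_width: 0.0
grip_force: 6.1
```

```bash
python3 - <<'E'
from h import *
import cv2
st()
im=read_camera("side"); cv2.imwrite("pics/s2.png",cv2.resize(im[140:300,220:370,::-1],None,fx=3.6,fy=3.6))
E
```

```text
5.7 case xyz [ 7.9 -1.1 49.8] rot [-180.    -0.   -13.2] F [-3.3  0.8 13.4] 3.195994456888957e-05
```

View pics/s2.png

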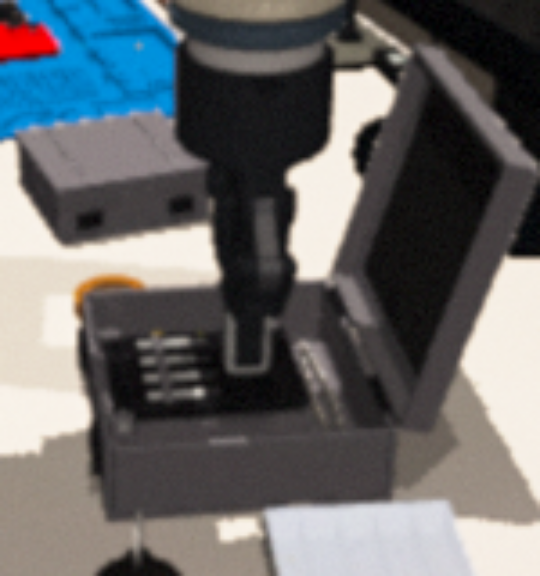

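The panel is flat: the tip is at z = 36 mm with 13 N of support. The lid is still open, leaning away. Next I'll go up and over, behind the lid.

Request:
play_rows:
  deltas:
    - [1,0,0,-0.8,0,0,0]
    - [1,0,0,-1,0,0,0]
    - [1,0,0,-1,0,0,0]
    - [1,0,0,-1,0,0,0]
    - [1,0,0,-1,0,0,0]
    - [1,0,0,-0.9,0,0,0]
    - [1,0,0,0,0,0,0]
    - [1,0.5,0.17,0,0,0,0]
    - [1,0.8,0.17,0,0,0,0]
    - [1,0.8,0.17,0,0,0,0]
    - [1,0.8,0.17,0,0,0,0]
    - [1,0.65,0.17,0,0,0,0]
    - [1,0,0,0,0,0,0]

```text
time_s: 7.38
tcp_pos: [0.6874, -0.202, 0.2747]
tcp_rot: [-180.0, 0.1, -13.2]
contact_force: [-0.3, -0.0, -0.9]
gripper_width: -0.0005
grip_force: 0.0
```

```bash
python3 - <<'E'
from h import *
import cv2
st()
im=read_camera("side"); b=read_camera("top")
a=cv2.resize(im[60:300,230:430,::-1],None,fx=2,fy=2); b=cv2.resize(b[80:240,260:400,::-1],None,fx=2.5,fy=2.5)
c=np.zeros((480,750,3),np.uint8); c[:480,:400]=a; c[:400,400:]=b; cv2.imwrite("pics/s3.png",c)
E
```

```text
7.38 case xyz [150.3 -35.6 274.7] rot [-1.80e+02  1.00e-01 -1.32e+01] F [-0.3 -0.  -0.9] -0.0005265171912146931
```

View pics/s3.png

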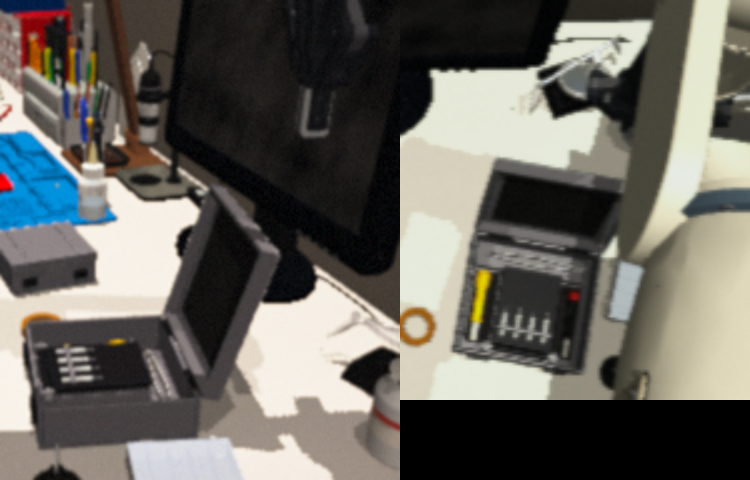

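The panel stays flat, the case hasn't moved, and the fingers (left half, (315,110)) are behind the lid's edge and clear of the monitor. Next I'll lower them and push.

Request:
play_rows:
  deltas:
    - [1,0,0,0.6,0,0,0]
    - [1,0,0,0.8,0,0,0]
    - [1,0,0,0.7,0,0,0]
    - [1,0,0,0.47,0,0,0]
    - [1,0,0,0,0,0,0]
    - [1,-0.25,0,0,0,0,0]
    - [1,-0.25,0,0,0,0,0]
    - [1,-0.25,0,0,0,0,0]
    - [1,-0.25,0,0,0,0,0]
    - [1,-0.3,0,0,0,0,0]
    - [1,0,0,0,0,0,0]

```text
time_s: 8.85
tcp_pos: [0.6351, -0.1893, 0.174]
tcp_rot: [-180.0, 0.1, -13.2]
contact_force: [-0.4, 0.3, 1.0]
gripper_width: -0.0
grip_force: 0.0
```

```bash
python3 -c "
from h import *
st()"
```

```text
8.85 case xyz [ 96.4 -35.2 174. ] rot [-1.80e+02  1.00e-01 -1.32e+01] F [-0.4  0.3  1. ] -3.9467406859251944e-05
```

Request:
play_rows:
  deltas:
    - [1,-0.25,0,0,0,0,0]
    - [1,-0.25,0,0,0,0,0]
    - [1,-0.25,0,0.02,0,0,0]
    - [1,-0.25,0,0.05,0,0,0]
    - [1,-0.24,0,0.06,0,0,0]
    - [1,-0.24,0,0.08,0,0,0]
    - [1,-0.23,0,0.1,0,0,0]
    - [1,-0.22,0,0.13,0,0,0]
    - [1,-0.21,0,0.15,0,0,0]
    - [1,-0.2,0,0.17,0,0,0]
    - [1,-0.18,0,0.18,0,0,0]
    - [1,-0.16,0,0.19,0,0,0]
    - [1,-0.14,0,0.21,0,0,0]
    - [1,-0.13,0,0.22,0,0,0]
    - [1,-0.11,0,0.22,0,0,0]
    - [1,0,0,0,0,0,0]

```text
time_s: 10.85
tcp_pos: [0.5164, -0.1614, 0.102]
tcp_rot: [-180.0, 0.1, -13.2]
contact_force: [0.3, 0.5, 0.2]
gripper_width: 0.0001
grip_force: 0.0
```

```bash
python3 - <<'E'
from h import *
import cv2
st()
im=read_camera("side"); cv2.imwrite("pics/s4.png",cv2.resize(im[140:300,220:370,::-1],None,fx=3,fy=3))
E
```

```text
10.85 case xyz [-25.5 -35.  102. ] rot [-1.80e+02  1.00e-01 -1.32e+01] F [0.3 0.5 0.2] 0.00011340512357184787
```

View pics/s4.png

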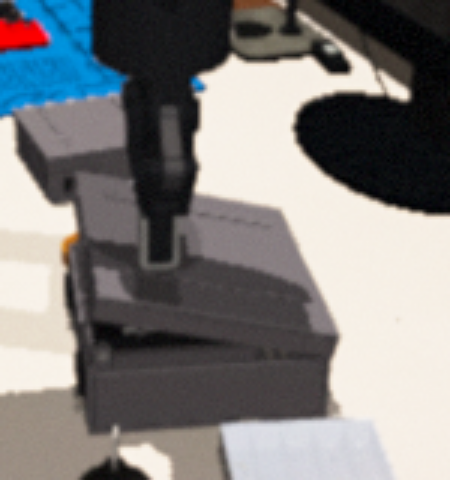

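The lid is down to roughly 15°, with the fingertip on its outer face (160,265) and the case in place. I'll press it the rest of the way shut.

Request:
play_rows:
  deltas:
    - [1,-0.08,0,0.24,0,0,0]
    - [1,-0.06,0,0.24,0,0,0]
    - [1,-0.04,0,0.22,0,0,0]
    - [1,0,0,0.08,0,0,0]
    - [1,0,0,0.06,0,0,0]
    - [1,0,0,0,0,0,0]
    - [1,0,0,0,0,0,0]

```text
time_s: 11.78
tcp_pos: [0.5098, -0.16, 0.0723]
tcp_rot: [180.0, 0.0, -13.2]
contact_force: [-15.2, 4.7, 49.6]
gripper_width: -0.0005
grip_force: 24.7
```

```bash
python3 -c "
from h import *
st()"
```

```text
11.78 case xyz [-32.3 -35.1  72.3] rot [180.    0.  -13.2] F [-15.2   4.7  49.6] -0.0004727547934017567
```

Request:
play_rows:
  deltas:
    - [1,0,0,-0.15,0,0,0]
    - [1,0,0,-0.5,0,0,0]
    - [1,0,0,-1,0,0,0]
    - [1,0,0,-1,0,0,0]
    - [1,0,0,-1,0,0,0]
    - [1,0,0,0,0,0,0]
    - [1,0,0,0,0,0,0]

```text
time_s: 12.65
tcp_pos: [0.5096, -0.1598, 0.2144]
tcp_rot: [-180.0, 0.1, -13.2]
contact_force: [-0.9, -0.8, -1.5]
gripper_width: 0.0
grip_force: 0.0
```

```bash
python3 - <<'E'
from h import *
import cv2
st()
im=read_camera("side"); cv2.imwrite("pics/s5.png",cv2.resize(im[140:320,220:370,::-1],None,fx=3,fy=3))
E
```

```text
12.65 case xyz [-32.4 -35.1 214.4] rot [-1.80e+02  1.00e-01 -1.32e+01] F [-0.9 -0.8 -1.5] 7.931783573105685e-06
```

View pics/s5.png

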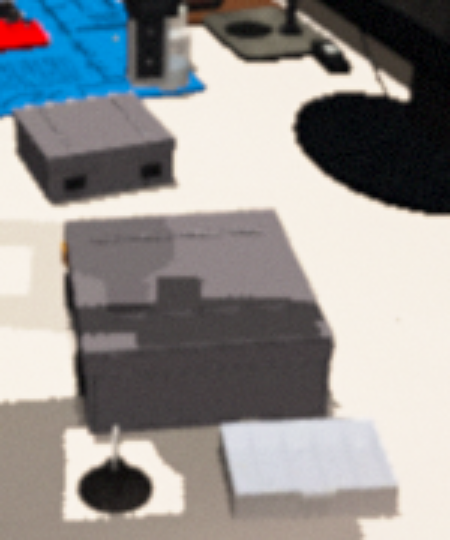

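The lid is fully shut with no gap along its front edge, and the case and nearby things are where they were. The arm is clear.

```bash
python3 -c "
from rig import finish_job
print(finish_job())"
```

```text
the job is handed in; nothing more can be done
None
```

I folded the panel flat, then pushed the lid fully shut. The case and the things beside it look unmoved in the last picture, and the job is handed in; no verdict came back.

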